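# Fetch the red-sealed bearing from behind the drivers

### The arm

A 6-joint arm with a two-finger parallel gripper is mounted at the origin on a cart in front of the work surface, level with it; the furniture and walls round the work are solid. World frame = base frame: x ahead of the robot, y to its left, z up, the work surface at z = 0. Lengths are in m, angles in rad, forces in N, time in s.
With the tool pointing down it reaches from about 0.375 to 0.9 m from the base axis. Payload 3.1 kg.
Tool frame: the origin (TCP) lies midway between the tips of the shut fingers; the grasp point (between the pads) lies 19 mm behind it; x points along the fingers, z is the direction in which the jaws open and shut, and the axes are right-handed (so a half turn about x gives the same grasp; the last joint's range is limited). The gripper opens to 87 mm and grips with 3 to 60 N. Pads are 19 mm wide; open, the fingers measure 117 mm over their backs; the gripper's body (75 mm by 190 mm) begins 51 mm behind the grasp point.
Start: joints at [1.091, 0.527, 1.433, -0, 1.181, -0.178], TCP at [0.185, 0.597, 0.223] pointing down, gripper open.
Joint ranges: [-3.08, 3.08], [-0.75, 2.2], [0.22, 2.44], [-1.43, 4.57], [0, 2.65], [-2.85, 2.85]. Speed limits (rad/s): [2.79, 2.79, 3.14, 3.14, 3.14, 3.14].

### API

Orientations are given as a unit quaternion [x, y, z, w].
In Python, from rig import readout, imaging, robot gives the robot as it stands. The module is installed in compiled form; this text tells all that it offers.
- The arm moves only by the tool play_rows, never from a script. Its argument "rows" is text: rows parted by semicolons, each of 7 numbers parted by spaces: the turn, a rotation vector about the tool's x, y, z in rad, then the shift along the tool's x, y, z in mm, then the closure, from 0 (fully open) to 1 (shut). In form: ax ay az tx ty tz gripper; .... A call has 1 to 8 rows; each row shifts and turns the commanded pose from where the row before left it, along the tool's axes as they then stand; what a row does not reach is not made up. A row lasts 1/12 s, in which the tool goes at most 41.7 mm and 7.16 degrees, less where a joint would pass 70% of its speed; a pose out of reach is approached as far as the arm can. A call with a gripper value outside its range is refused whole. The fingers move at their own pace and stop on an object; "squeeze" is the grip in N (left out, the last holds). Time passes only in rows, so rows that do not move let the fingers close. It gives the time, the measured TCP pose, the force and the opening at its end, in the units of the state.
- readout.get_obs(): the state, without advancing time (a new reading comes with each control period).
- imaging.camera(name): name is "side" or "top" or "wrist"; returns the picture (384x512x3 uint8, blue, green, red); there is no depth.
- imaging.camera_info(name): a dict with "K" (3x3 intrinsics, pixels), "world_to_cam" (4x4, takes a point from world to camera coordinates). Camera axes: x right, y down, z forward; pixel columns grow to the right and rows downward; lengths in m; the calibration is good to about 2 mm. A picture is of the moment at which its call begins: read the wrist's pose just before it. camera_info takes no time and is no camera call; for the wrist camera it gives the pose at the moment of the call.
- robot.hand_in(): hands the job in, once; it reports no verdict.
The state is a dict: "time": time; "q": joint angles; "joint_velocities": joint speeds; "joint_torque": joint torques, N m; "position": TCP position; "tool_rot": TCP orientation; "ft_force": force on the tool from outside, world axes, zero at the start; "moment": the same for the moment, N m; "grip_width": finger opening in m.
Only numpy, scipy, OpenCV 4.12 (cv2) and the standard library are available. Lean on these libraries where they do the work, as an engineer would, in place of code of your own. Each camera call takes 0.05 s, during which the arm holds its last target. There are 200 camera calls.

### The job

Fetch the wheel bearing with the red seal from the back of its rack bay: first stand the two bearing drivers (the tall handled tools) in front of it upright in the grey side tray, then lay the bearing flat and centred on the round steel press seat, then put the two drivers back upright exactly where each one stood. Leave the other bay, its two drivers and the black-sealed bearing as they are, and let nothing tip over.

Things in the scene. Friction and masses are not known exactly. Their poses are not given: they have to be found in the camera images.
- rack: fixed wooden rack of two bays; floor 8 mm thick, 40 mm walls at back, ends and as divider, front open. Origin on the worktop under the divider; x to the back (back wall at +62 mm), y left. Bays 142 mm wide, centred at y = +79 and -79 mm; each has a bearing in its middle at x = +23 mm and, close in front, two drivers at x = -18 mm, 37 mm either side of the middle. What is in which bay varies
- driver_blue_mid (a point): bearing driver with blue ends, standing upright: blue foot disc, diameter 42, 20 high; aluminium round handle, diameter 23, from 27 to 123 above its underside; blue end cap, diameter 26; 135 tall (mm), 0.25 kg, bottom-heavy. Point: on its axis, half-way up (67.5 mm above its underside); z up; round, yaw means nothing. Grip the handle about 100 mm above the underside
- driver_green_mid (a point): bearing driver with green ends, standing upright: green foot disc, diameter 42, 20 high; aluminium round handle, diameter 23, from 27 to 123 above its underside; green end cap, diameter 26; 135 tall (mm), 0.25 kg, bottom-heavy. Point: on its axis, half-way up (67.5 mm above its underside); z up; round, yaw means nothing. Grip the handle about 100 mm above the underside
- driver_orange_mid (a point): bearing driver with orange ends, standing upright: orange foot disc, diameter 42, 20 high; aluminium round handle, diameter 23, from 27 to 123 above its underside; orange end cap, diameter 26; 135 tall (mm), 0.25 kg, bottom-heavy. Point: on its axis, half-way up (67.5 mm above its underside); z up; round, yaw means nothing. Grip the handle about 100 mm above the underside
- driver_black_mid (a point): bearing driver with black ends, standing upright: black foot disc, diameter 42, 20 high; aluminium round handle, diameter 23, from 27 to 123 above its underside; black end cap, diameter 26; 135 tall (mm), 0.25 kg, bottom-heavy. Point: on its axis, half-way up (67.5 mm above its underside); z up; round, yaw means nothing. Grip the handle about 100 mm above the underside
- bearing_red_mid (a point): wheel bearing with a red seal ring, lying flat on the rack floor in one bay: 47 mm outside diameter, bore about 18 mm, 14 mm thick, 0.11 kg. Point: its centre, half-way up (7 mm above its underside); z up; round, yaw means nothing
- bearing_black_mid (a point): wheel bearing with a black seal ring, lying flat on the rack floor in the other bay: 47 mm outside diameter, bore about 18 mm, 14 mm thick, 0.11 kg. Point: its centre, half-way up (7 mm above its underside); z up; round, yaw means nothing
- tray_floor (a point): the side tray: fixed shallow grey tray with black rubber floor, 220 mm (its x) by 150 mm (its y), walls 18 mm high and 5 mm thick. Point: middle of its floor, 6 mm above the worktop; x along its long side, z up. Two things fit side by side, 50 mm either way along x
- seat_top (a point): the press seat: a bright steel disc of 60 mm diameter, 12 mm proud of a fixed blue square plate 110 x 110 x 10 mm with four bolt heads. Point: centre of the disc's flat top, 22 mm above the worktop; z up
Not all that is in view belongs to the job. Leave any green look-alike of the part that bears bearing_red_mid alone.

How it is judged:
On the way, in this order (a step that is already met when the one before it is completed fails the run):
1. the two drivers from in front of the red-sealed bearing stand upright on the tray floor, the other two still by the black-sealed one; the red one is not yet shifted (under 20 mm) (distance of bearing_red_mid from where it was at the start of the episode below 0.02 m and (horizontal distance between driver_blue_mid and bearing_black_mid below 0.085 m or (x of driver_blue_mid in the frame of tray_floor between -0.105 and 0.105 m and y of driver_blue_mid in the frame of tray_floor between -0.07 and 0.07 m and z of driver_blue_mid in the frame of tray_floor below 0.0735 m and angle between driver_blue_mid's own z axis and vertical below 0.12 rad)) and (horizontal distance between driver_green_mid and bearing_black_mid below 0.085 m or (x of driver_green_mid in the frame of tray_floor between -0.105 and 0.105 m and y of driver_green_mid in the frame of tray_floor between -0.07 and 0.07 m and z of driver_green_mid in the frame of tray_floor below 0.0735 m and angle between driver_green_mid's own z axis and vertical below 0.12 rad)) and (horizontal distance between driver_orange_mid and bearing_black_mid below 0.085 m or (x of driver_orange_mid in the frame of tray_floor between -0.105 and 0.105 m and y of driver_orange_mid in the frame of tray_floor between -0.07 and 0.07 m and z of driver_orange_mid in the frame of tray_floor below 0.0735 m and angle between driver_orange_mid's own z axis and vertical below 0.12 rad)) and (horizontal distance between driver_black_mid and bearing_black_mid below 0.085 m or (x of driver_black_mid in the frame of tray_floor between -0.105 and 0.105 m and y of driver_black_mid in the frame of tray_floor between -0.07 and 0.07 m and z of driver_black_mid in the frame of tray_floor below 0.0735 m and angle between driver_black_mid's own z axis and vertical below 0.12 rad))), for 0.2 s.
2. the red-sealed bearing lies flat on the press seat, its centre within 12 mm of the seat's (horizontal distance between bearing_red_mid and seat_top below 0.012 m and z of bearing_red_mid in the frame of seat_top between 0.003 and 0.011 m and angle between bearing_red_mid's own z axis and vertical below 0.12 rad), for 0.2 s.
At the end, for the whole second after the job is handed in: The red-sealed bearing lies flat on the steel press seat, centred within 12 mm; all four drivers stand upright (within 7 degrees), each within 15 mm of where it stood at the start; the black-sealed bearing is within 15 mm of its start; all is released and at rest (all of step 2 and distance of each of driver_blue_mid, driver_green_mid, driver_orange_mid, driver_black_mid, bearing_black_mid from where it was at the start of the episode below 0.015 m and angle between each of driver_blue_mid, driver_green_mid, driver_orange_mid, driver_black_mid's own z axis and vertical below 0.12 rad and linear speed of each of driver_blue, driver_green, driver_orange, driver_black, bearing_red, bearing_black below 0.02 m/s); the robot touches nothing.
It fails at once if a driver tips by more than 35 degrees (angle between any of driver_blue_mid, driver_green_mid, driver_orange_mid, driver_black_mid's own z axis and vertical above 0.6 rad).
It fails at once if the black-sealed bearing is shifted by more than 20 mm (distance of bearing_black_mid from where it was at the start of the episode above 0.02 m).
It fails at once if fewer than two drivers stand within 85 mm of the black-sealed bearing (its bay is to be left alone) (not (horizontal distance between each of driver_blue_mid, driver_green_mid and bearing_black_mid below 0.085 m or horizontal distance between each of driver_blue_mid, driver_orange_mid and bearing_black_mid below 0.085 m or horizontal distance between each of driver_blue_mid, driver_black_mid and bearing_black_mid below 0.085 m or horizontal distance between each of driver_green_mid, driver_orange_mid and bearing_black_mid below 0.085 m or horizontal distance between each of driver_green_mid, driver_black_mid and bearing_black_mid below 0.085 m or horizontal distance between each of driver_orange_mid, driver_black_mid and bearing_black_mid below 0.085 m)).
It also fails if it takes over 128 s, if anything falls off the work surface, if the arm or the gripper's body presses on something with over 40 N, if the wrist force passes 120 N, or if a joint passes its speed limit or range.

## Working session

There is one attempt and no reset: what is moved stays moved. The work goes in short steps, Python scripts to look and compute and a tool call to move; the robot and the scene stay as the last step left them, time stands still between calls to the robot, and variables do not carry over. Pictures are saved under pics/ and viewed, about 12 in all and at most 16, crops included, and the job is handed in when it is done.

Besides the shell and the picture viewer there is one more tool, called after ">>>" as name(argument=value, ...) on one line, values as JSON. play_rows: Moves the arm, as the interface text tells. Its arguments: {"type":"object","properties":{"rows":{"type":"string"},"squeeze":{"type":"number"}},"required":["rows"]}

```bash
mkdir -p pics; cat > h.py <<'E'
import numpy as np, cv2
from rig import readout, imaging, robot
def snap(n,f):
    im=imaging.camera(n); cv2.imwrite('pics/'+f,im); return im
def P(n):
    i=imaging.camera_info(n); return np.array(i['K'])@np.array(i['world_to_cam'])[:3]
def proj(M,p):
    v=M@np.append(p,1); return v[:2]/v[2]
def tri(obs):
    A=[]
    for M,(u,v) in obs: A+= [u*M[2]-M[0], v*M[2]-M[1]]
    A=np.array(A); return np.linalg.lstsq(A[:,:3],-A[:,3],rcond=None)[0]
def onplane(M,uv,z):
    u,v=uv; A=np.array([u*M[2]-M[0],v*M[2]-M[1]]); return np.linalg.solve(A[:,:2],-A[:,3]-A[:,2]*z)
E
python3 - <<'E'
from h import *
o=readout.get_obs(); print(o)
a=snap('top','top0.png'); b=snap('side','side0.png'); c=snap('wrist','w0.png')
for n in('top','side','wrist'):
    i=imaging.camera_info(n);T=np.array(i['world_to_cam']);print(n,np.array(i['K'])[0],(-T[:3,:3].T@T[:3,3]).round(3),T[2,:3].round(2))
E
```

```text
{'time': 0.0, 'q': array([ 1.09152389e+00,  5.28502510e-01,  1.43390243e+00, -2.57643184e-05,
        1.18143644e+00, -1.78487887e-01]), 'joint_velocities': array([-1.04115597e-03,  1.08098527e-03, -4.02852997e-04, -3.79712034e-03,
       -6.23130701e-05, -4.60355515e-04]), 'joint_torque': array([ 3.62709193e-05, -4.40045214e+01, -1.76591223e+01,  6.31630886e-02,
        5.81114867e-02, -1.72414275e-04]), 'position': array([0.18478918, 0.59627353, 0.2215493 ]), 'tool_rot': array([-0.41980376,  0.56997668,  0.41908769,  0.56855686]), 'ft_force': array([-0.02244998, -0.51690325,  0.16226598]), 'moment': array([-0.03529256, -0.00846295, -0.03867087]), 'grip_width': 0.08702722262791332}
top [408.25077461   0.         251.40747704] [ 0.438 -0.025  1.232] [ 0.13  0.   -0.99]
side [368.79374912   0.         255.85983289] [-0.164 -0.305  0.664] [ 0.74  0.28 -0.61]
wrist [277.67211527   0.         256.19909402] [0.118 0.617 0.383] [ 0.25 -0.08 -0.97]
```

View pics/top0.png

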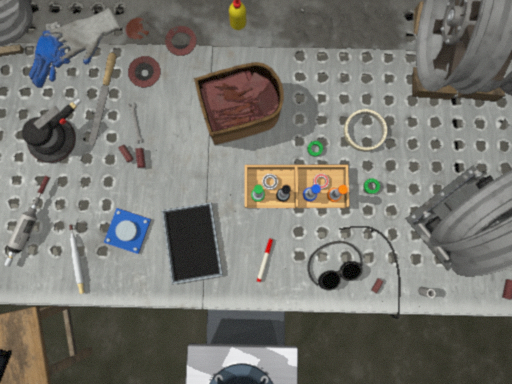

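View pics/side0.png

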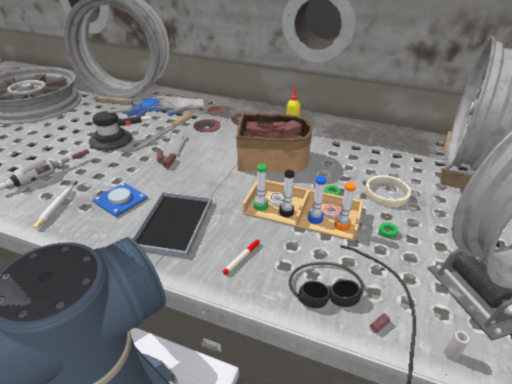

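Top view: the red-ringed bearing is at about (322,182) in the right bay, behind the blue (313,191) and orange (342,190) drivers. The black one is at (271,182), behind green and black. Things that could be mistaken for it: green rings at (316,148) and (373,186), red discs at (144,70) and (181,40), and the black-sealed bearing at (271,182). I choose (322,182) and check it in a crop.

```bash
python3 - <<'E'
from h import *
a=cv2.imread('pics/top0.png')[155:220,235:360]; b=cv2.imread('pics/side0.png')[155:245,235:370]
c=cv2.imread('pics/top0.png')[195:290,95:230]
r=lambda x,w,h:cv2.resize(x,(w,h),interpolation=cv2.INTER_CUBIC)
top=np.hstack([r(b,405,270),r(c,384,270)])
cv2.imwrite('pics/c0.png',np.vstack([r(a,789,300)[:, :789],top]))
E
```

```text
(no output)
```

View pics/c0.png

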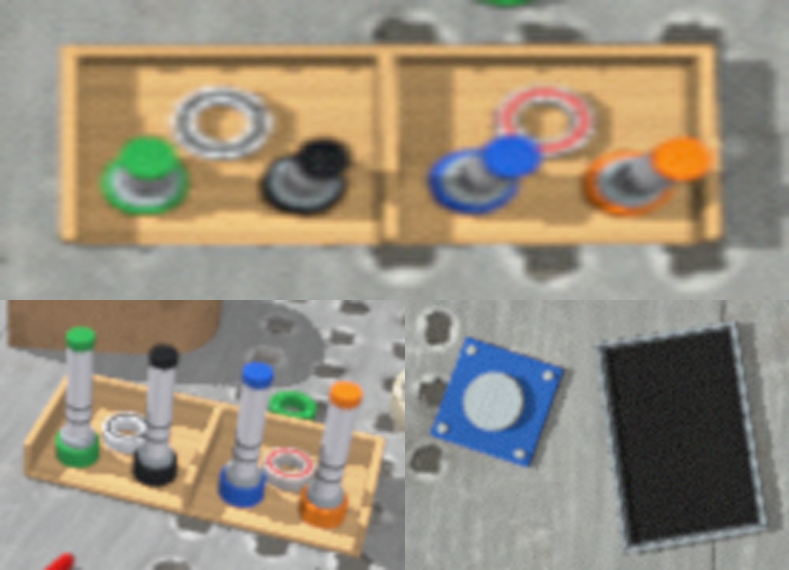

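View pics/w0.png

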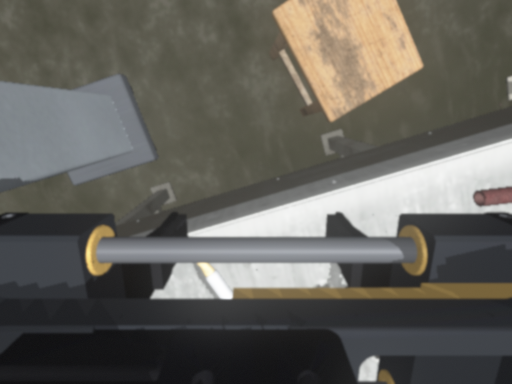

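```bash
cat > m.py <<'E'
from h import *
T=P('top');S=P('side')
t=lambda x,y:(235+x/6.312,155+y/4.615)
s=lambda x,y:(235+x/3,155+(y-300)/3)
c=lambda x,y:(95+(x-405)/2.844,195+(y-300)/2.842)
# cap tops
for n,a,b in[('green',(147,156),(81,333)),('black',(323,158),(163,351)),('blue',(511,156),(257,368)),('orange',(681,158),(346,387))]:
    p=tri([(T,t(*a)),(S,s(*b))]);print(n,'cap top tri',p.round(4),'plane.143',onplane(T,t(*a),.143).round(4))
for n,a in[('green',(145,183)),('black',(305,185)),('blue',(475,182)),('orange',(628,183))]: print(n,'foot top-plane',onplane(T,t(*a),.028).round(4))
for n,a,b in[('redb',(544,122),(289,463)),('blackb',(222,122),(128,430))]:
    print(n,tri([(T,t(*a)),(S,s(*b))]).round(4),onplane(T,t(*a),.022).round(4))
print('rack outer corners', [onplane(T,t(*a),.04).round(4) for a in[(60,44),(722,44)]],[onplane(T,t(*a),.008).round(4) for a in[(60,243),(722,243)]])
print('seat',onplane(T,c(494,402),.022).round(4), tri([(T,c(494,402)),(S,(120.5,194))]).round(4))
cs=[onplane(T,c(*a),.018) for a in[(600,346),(737,324),(766,524),(629,548)]]
print('tray',np.round(cs,4),np.mean(cs,0),[np.degrees(np.arctan2(*(cs[i]-cs[j])[::-1])) for i,j in((0,3),(1,2))])
E
python3 m.py
```

```text
green cap top tri [ 0.5899 -0.0379  0.1467] plane.143 [ 0.5906 -0.0382]
black cap top tri [ 0.5902 -0.1121  0.147 ] plane.143 [ 0.591  -0.1133]
blue cap top tri [ 0.5928 -0.1916  0.1489] plane.143 [ 0.594  -0.1934]
orange cap top tri [ 0.5933 -0.2639  0.1491] plane.143 [ 0.5944 -0.2659]
green foot top-plane [ 0.5891 -0.039 ]
black foot top-plane [ 0.5895 -0.1143]
blue foot top-plane [ 0.5932 -0.1943]
orange foot top-plane [ 0.5941 -0.2663]
redb [ 0.6328 -0.2263  0.0279] [ 0.634  -0.2278]
blackb [ 0.6302 -0.0741  0.0229] [ 0.6306 -0.0749]
rack outer corners [array([0.6769, 0.0029]), array([ 0.6837, -0.3085])] [array([5.513e-01, 5.000e-04]), array([ 0.5583, -0.3149])]
seat [0.4735 0.3476] [0.4741 0.3448 0.0276]
tray [[0.5345 0.2413]
 [0.5609 0.0985]
 [0.3549 0.0615]
 [0.3276 0.2012]] [0.44446334 0.15063037] [np.float64(10.976320652382144), np.float64(10.180360914279692)]
```

```bash
cat >> h.py <<'E'
from scipy.spatial.transform import Rotation as R
def st():
    o=readout.get_obs(); r=R.from_quat(o['tool_rot']); return o,r
def go(*t):
    "tool-frame shift in mm from now to world TCP target"
    o,r=st(); print('tcp',o['position'].round(4),'w',o['grip_width'].round(4),'shift mm',(r.inv().apply(np.array(t)-o['position'])*1e3).round(1))
E
python3 - <<'E'
from h import *
o,r=st(); print(r.as_matrix().round(3)); z=r.as_matrix()[:,2]; print(np.degrees(np.arctan2(z[1],z[0])))
E
```

```text
[[-0.001 -0.955  0.296]
 [-0.001  0.296  0.955]
 [-1.     0.    -0.002]]
72.76654419535025
```

>>> play_rows(rows="-0.107 0 0 0 0 0 0; -0.107 0 0 0 0 0 0; -0.106 0 0 0 0 0 0; 0 0 0 0 -15 -29 0; 0 0 0 0 -15 -29 0; 0 0 0 0 -15 -29 0; 0 0 0 0 -15 -29 0; 0 0 0 0 -15 -29 0")

```text
time: 0.82
position: [0.2631, 0.4519, 0.2223]
tool_rot: [0.505, -0.495, -0.505, -0.495]
ft_force: [0.2, -0.0, -0.3]
grip_width: 0.0871
```

>>> play_rows(rows="0 0 0 0 -15 -29 0; 0 0 0 0 -15 -29 0; 0 0 0 0 -15 -29 0; 0 0 0 0 -15 -29 0; 0 0 0 0 -15 -29 0; 0 0 0 0 -15 -29 0; 0 0 0 0 -15 -29 0; 0 0 0 0 -15 -29 0")

```text
time: 1.48
position: [0.3877, 0.2223, 0.2225]
tool_rot: [-0.505, 0.495, 0.505, 0.495]
ft_force: [1.0, 1.2, 0.2]
grip_width: 0.0872
```

>>> play_rows(rows="0 0 0 0 -15 -29 0; 0 0 0 0 -15 -29 0; 0 0 0 0 -15 -29 0; 0 0 0 0 -15 -29 0; 0 0 0 0 -15 -29 0; 0 0 0 0 -15 -29 0; 0 0 0 0 -15 -29 0.4; 0 0 0 0 0 0 0.4")

```text
time: 2.15
position: [0.5004, 0.0177, 0.2228]
tool_rot: [0.506, -0.496, -0.502, -0.497]
ft_force: [0.4, 0.6, -0.0]
grip_width: 0.08
```

```bash
python3 - <<'E'
from h import *
go(.5933,-.1945,.2215); o,r=st(); print(o['q'].round(3), r.as_matrix().round(3)); snap('wrist','w1.png'); 
M=P('wrist')
for p in [(.5933,-.1945,.143),(.5933,-.1945,.028),(.5946,-.2685,.143),(.634,-.228,.022)]: print(proj(M,p).round(0))
E
```

```text
Traceback (most recent call last):
  File "h.py", line 20, in go
    o,r=st(); print('tcp',o['position'].round(4),'w',o['grip_width'].round(4),'shift mm',(r.inv().apply(np.array(t)-o['position'])*1e3).round(1))
                                                     ^^^^^^^^^^^^^^^^^^^^^
AttributeError: 'float' object has no attribute 'round'
```

>>> play_rows(rows="0 0 0 0 -11 -26 0.4; 0 0 0 0 -11 -26 0.4; 0 0 0 0 -11 -26 0.4; 0 0 0 0 -11 -26 0.4; 0 0 0 0 -11 -26 0.4; 0 0 0 0 -11 -26 0.4; 0 0 0 0 -11 -26 0.4; 0 0 0 0 0 0 0.4")

```text
time: 2.82
position: [0.5793, -0.1627, 0.2225]
tool_rot: [0.506, -0.496, -0.502, -0.496]
ft_force: [-0.1, 0.1, -0.1]
grip_width: 0.0522
```

```bash
sed -i "s/o\['grip_width'\].round(4)/round(o['grip_width'],4)/" h.py; python3 - <<'E'
from h import *
go(.5933,-.1945,.2215); o,r=st(); print(o['q'].round(3), r.as_matrix().round(3)); M=P('wrist'); snap('wrist','w1.png'); 
for p in [(.5933,-.1945,.143),(.5933,-.1945,.028),(.5946,-.2685,.143),(.634,-.228,.022)]: print(proj(M,p).round(0))
E
```

```text
tcp [ 0.5793 -0.1627  0.2225] w 0.0522 shift mm [  1.1 -13.5 -32. ]
[-4.580e-01  4.940e-01  1.497e+00 -2.000e-03  1.146e+00 -2.044e+00] [[ 0.004 -1.    -0.016]
 [-0.004 -0.016  1.   ]
 [-1.    -0.004 -0.004]]
[222. 207.]
[233. 178.]
[141. 207.]
[209. 205.]
```

View pics/w1.png

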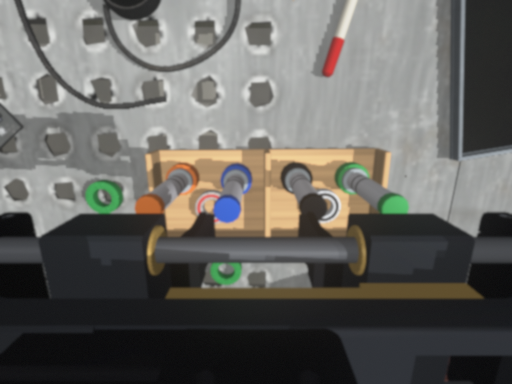

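```bash
cat > n.py <<'E'
from h import *
w=cv2.imread('pics/w1.png'); W=P('wrist'); T=P('top');S=P('side')
t=cv2.imread('pics/top0.png'); s=cv2.imread('pics/side0.png')
rng={'blue':((100,120,60),(125,255,255)),'orange':((5,150,80),(18,255,255)),'green':((50,100,60),(75,255,255))}
for n,(lo,hi) in rng.items():
    for nm,im,(x0,y0,x1,y1) in[('w',w,(140,155,415,222)),('t',t,(245,180,355,205)),('s',s,(235,155,370,240))]:
        m=cv2.inRange(cv2.cvtColor(im,cv2.COLOR_BGR2HSV),lo,hi)[y0:y1,x0:x1]
        k,l,stt,c=cv2.connectedComponentsWithStats(m)
        for i in range(1,k):
            if stt[i,4]>12: print(n,nm,stt[i]+[x0,y0,0,0,0],(c[i]+[x0,y0]).round(1))
E
python3 n.py
```

```text
blue w [223 165  28  27 120] [239.7 172.4]
blue w [214 196  26  26 519] [226.7 208.6]
blue t [311 185   9   9  62] [315.4 188.8]
blue t [303 189  12  12  27] [306.8 196.2]
blue s [316 176  10   9  74] [320.5 179.6]
blue s [309 212  14  12  87] [315.  219.1]
orange w [168 164  30  29 185] [187.5 172.9]
orange w [140 195  23  19 392] [150.6 204.8]
orange t [338 184  10  11  80] [342.8 188.9]
orange t [327 188  15  14  58] [331.7 196. ]
orange s [345 183  10   8  65] [349.8 186.4]
orange s [335 218  16  13 108] [341.8 225.9]
green w [338 164  28  28 133] [347.1 172.5]
green w [379 195  29  20 476] [393.2 204.8]
green t [251 185  14  16  99] [257.6 191.4]
green s [257 164  10   8  67] [261.4 167.5]
green s [325 186  16   9 102] [332.5 189.6]
green s [254 200  14  11  88] [260.2 206.2]
```

```bash
python3 - <<'E'
from h import *
W=P('wrist'); T=P('top');S=P('side')
for n,w,t,s in[('blue',(226.7,209),(315.4,188.8),(320.5,179.6)),('orange',(149,205),(342.8,188.9),(349.8,186.4))]:
    print(n,tri([(W,w),(T,t),(S,s)]).round(4),tri([(W,w),(T,t)]).round(4),[onplane(M,q,.139).round(4) for M,q in((W,w),(T,t),(S,s))])
# feet: box centres (full disc outlines) ~ z .026
for n,w in[('blue',(237,178.5)),('orange',(183,178.5))]: print(n,onplane(W,w,.026).round(4))
E
```

```text
blue [ 0.5939 -0.1906  0.1421] [ 0.5931 -0.1899  0.1461] [array([ 0.5947, -0.1874]), array([ 0.5945, -0.1925]), array([ 0.5984, -0.19  ])]
orange [ 0.5949 -0.2637  0.1397] [ 0.6006 -0.2722  0.1105] [array([ 0.5921, -0.2594]), array([ 0.5959, -0.2665]), array([ 0.5972, -0.2629])]
blue [ 0.5922 -0.1853]
orange [ 0.5934 -0.2567]
```

>>> play_rows(rows="0 0 0 0 -7 -14 0.4; 0 0 0 0 -7 -13 0.4; 0 0 0 0 0 0 0.4; 0 0 0 27 0 0 0.4; 0 0 0 27 0 0 0.4; 0 0 0 27 0 0 0.4; 0 0 0 27 0 0 0.4; 0 0 0 25 0 0 0.4")

```text
time: 3.53
position: [0.5899, -0.1821, 0.0883]
tool_rot: [-0.504, 0.495, 0.506, 0.495]
ft_force: [0.6, 0.7, 0.0]
grip_width: 0.0521
```

>>> play_rows(rows="0 0 0 0 0 0 0.4; 0 0 0 0 0 0 0.4")

```text
time: 3.7
position: [0.5896, -0.1824, 0.0885]
tool_rot: [-0.503, 0.495, 0.507, 0.495]
ft_force: [-0.3, 0.5, 0.1]
grip_width: 0.0521
```

```bash
python3 - <<'E'
from h import *
go(.594,-.190,.089); a=snap('top','t2.png'); b=snap('side','s2.png'); c=snap('wrist','w2.png')
r=lambda x,w,h:cv2.resize(x,(w,h),interpolation=cv2.INTER_CUBIC)
cv2.imwrite('pics/c2.png',np.vstack([np.hstack([r(a[130:220,235:370],400,266),r(b[110:245,235:370],400,266)]),r(c[130:290,100:400],800,320)]))
E
```

```text
tcp [ 0.5896 -0.1824  0.0885] w 0.0521 shift mm [-0.5 -4.3 -7.7]
```

View pics/c2.png

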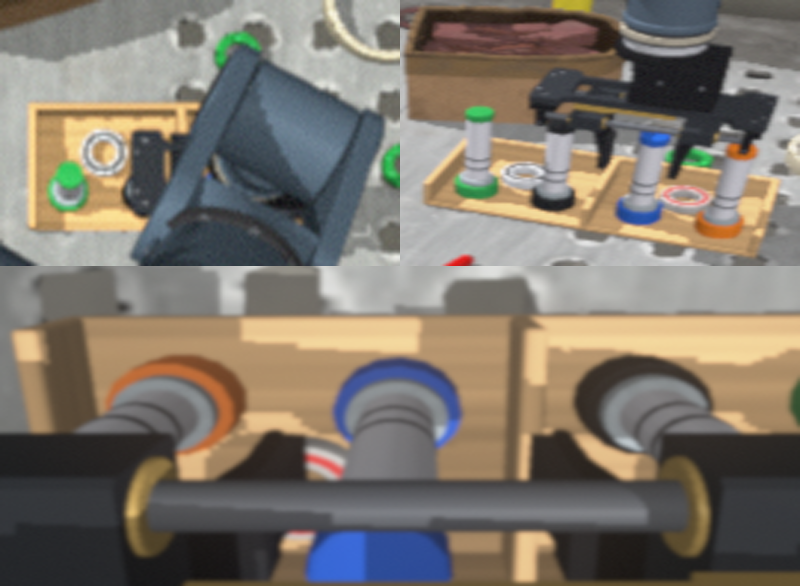

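>>> play_rows(rows="0 0 0 0 -4 -6 0.4; 0 0 0 0 0 0 0.4; 0 0 0 0 0 0 0.4")

```text
time: 4.1
position: [0.5964, -0.1913, 0.0909]
tool_rot: [0.506, -0.495, -0.504, -0.496]
ft_force: [0.3, 0.8, 0.1]
grip_width: 0.0522
```

>>> play_rows(rows="0 0 0 0 0 0 1; 0 0 0 0 0 0 1; 0 0 0 0 0 0 1; 0 0 0 0 0 0 1; 0 0 0 0 0 0 1; 0 0 0 0 0 0 1; 0 0 0 0 0 0 1; 0 0 0 0 0 0 1", squeeze=20)

```text
time: 4.77
position: [0.5953, -0.1903, 0.0895]
tool_rot: [-0.505, 0.495, 0.505, 0.495]
ft_force: [0.7, 0.7, -0.1]
grip_width: 0.0249
```

>>> play_rows(rows="0 0 0 -15 0 0 1; 0 0 0 -15 0 0 1; 0 0 0 -15 0 0 1; 0 0 0 -15 0 0 1; 0 0 0 0 25 0 1; 0 0 0 0 25 0 1; 0 0 0 0 25 0 1; 0 0 0 0 22 0 1")

```text
time: 5.43
position: [0.4958, -0.1912, 0.1489]
tool_rot: [-0.504, 0.495, 0.506, 0.495]
ft_force: [-0.9, 0.3, -3.7]
grip_width: 0.0249
```

>>> play_rows(rows="0 0 0 0 0 10 1; 0 0 0 0 0 20 1; 0 0 0 0 0 25 1; 0 0 0 0 0 25 1; 0 0 0 0 0 25 1; 0 0 0 0 0 25 1; 0 0 0 0 0 25 1; 0 0 0 0 0 25 1")

```text
time: 6.1
position: [0.4948, -0.0107, 0.1493]
tool_rot: [-0.505, 0.495, 0.505, 0.495]
ft_force: [-0.7, -0.8, -3.5]
grip_width: 0.025
```

>>> play_rows(rows="0 0 0 0 0 25 1; 0 0 0 0 0 25 1; 0 0 0 0 0 25 1; 0 0 0 0 0 25 1; 0 0 0 0 0 20 1; 0 0 0 0 0 10 1; 0 0 0 0 0 0 1; 0 0 0 0 0 0 1")

```text
time: 6.77
position: [0.4923, 0.1178, 0.1493]
tool_rot: [0.505, -0.495, -0.505, -0.495]
ft_force: [0.1, 0.3, -3.4]
grip_width: 0.0249
```

```bash
python3 - <<'E'
from h import *
go(.493,.160,.089); a=snap('top','t3.png'); b=snap('side','s3.png')
r=lambda x,w,h:cv2.resize(x,(w,h),interpolation=cv2.INTER_CUBIC)
cv2.imwrite('pics/c3.png',np.hstack([r(a[150:300,90:370],400,214),r(b[110:280,100:370],400,214)]))
E
```

```text
tcp [0.4923 0.1178 0.1493] w 0.0249 shift mm [60.3 -1.6 42.2]
```

View pics/c3.png

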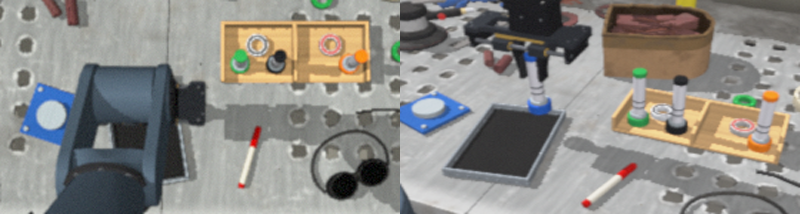

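>>> play_rows(rows="0 0 0 0 0 21 1; 0 0 0 0 0 21 1; 0 0 0 0 0 0 1; 0 0 0 18 0 0 1; 0 0 0 18 0 0 1; 0 0 0 15 0 0 1; 0 0 0 5 0 0 1; 0 0 0 0 0 0 1")

```text
time: 7.53
position: [0.4908, 0.1584, 0.0923]
tool_rot: [-0.504, 0.497, 0.505, 0.495]
ft_force: [-0.7, 0.5, -3.1]
grip_width: 0.0252
```

>>> play_rows(rows="0 0 0 0 0 0 1; 0 0 0 0 0 0 1")

```text
time: 7.7
position: [0.4926, 0.1593, 0.0943]
tool_rot: [0.505, -0.495, -0.504, -0.496]
ft_force: [0.3, -0.1, -2.4]
grip_width: 0.0249
```

>>> play_rows(rows="0 0 0 3 0 0 1; 0 0 0 0 0 0 1; 0 0 0 0 0 0 1")

```text
time: 7.95
position: [0.4918, 0.1598, 0.0909]
tool_rot: [0.505, -0.495, -0.505, -0.495]
ft_force: [0.2, 0.4, -3.4]
grip_width: 0.0253
```

>>> play_rows(rows="0 0 0 2 0 0 1; 0 0 0 0 0 0 1; 0 0 0 0 0 0 1")

```text
time: 8.2
position: [0.4915, 0.1598, 0.0885]
tool_rot: [-0.505, 0.495, 0.505, 0.495]
ft_force: [0.1, -0.1, -3.3]
grip_width: 0.0251
```

>>> play_rows(rows="0 0 0 1 0 0 1; 0 0 0 0 0 0 1; 0 0 0 0 0 0 1")

```text
time: 8.45
position: [0.4916, 0.1598, 0.0875]
tool_rot: [-0.505, 0.495, 0.505, 0.495]
ft_force: [-0.6, -0.4, -2.1]
grip_width: 0.0247
```

>>> play_rows(rows="0 0 0 1 0 0 1; 0 0 0 0 0 0 1; 0 0 0 0 0 0 1")

```text
time: 8.7
position: [0.4922, 0.1598, 0.087]
tool_rot: [0.505, -0.495, -0.504, -0.496]
ft_force: [1.3, 0.5, 1.4]
grip_width: 0.025
```

>>> play_rows(rows="0 0 0 0 0 0 0.4; 0 0 0 0 0 0 0.4; 0 0 0 0 0 0 0.4; 0 0 0 0 0 0 0.4; 0 0 0 0 0 0 0.4; 0 0 0 -5 0 0 0.4; 0 0 0 -20 0 0 0.4; 0 0 0 -30 0 0 0.4")

```text
time: 9.37
position: [0.4895, 0.1594, 0.1402]
tool_rot: [-0.503, 0.497, 0.506, 0.493]
ft_force: [2.0, -0.4, -0.1]
grip_width: 0.0517
```

>>> play_rows(rows="0 0 0 -30 0 0 0.4; 0 0 0 -30 0 0 0.4; 0 0 0 -13 -30 0 0.4; 0 0 0 0 -30 -30 0.4; 0 0 0 0 -20 -33 0.4; 0 0 0 0 -20 -33 0.4; 0 0 0 0 0 -33 0.4; 0 0 0 0 0 -33 0.4")

```text
time: 10.03
position: [0.5951, -0.0014, 0.2148]
tool_rot: [0.505, -0.495, -0.505, -0.495]
ft_force: [-0.9, -0.3, -1.0]
grip_width: 0.0522
```

>>> play_rows(rows="0 0 0 0 0 -33 0.4; 0 0 0 0 0 -33 0.4; 0 0 0 0 0 -33 0.4; 0 0 0 0 0 -33 0.4; 0 0 0 0 0 -33 0.4; 0 0 0 0 0 -33 0.4; 0 0 0 0 0 -30 0.4; 0 0 0 0 0 0 0.4")

```text
time: 10.7
position: [0.5988, -0.2343, 0.2149]
tool_rot: [0.505, -0.497, -0.502, -0.496]
ft_force: [0.1, -0.2, 0.8]
grip_width: 0.0524
```

```bash
python3 - <<'E'
from h import *
go(.595,-.264,.215); W=P('wrist'); w=snap('wrist','w4.png')
m=cv2.inRange(cv2.cvtColor(w,cv2.COLOR_BGR2HSV),(5,150,80),(18,255,255))[100:230]
k,l,s,c=cv2.connectedComponentsWithStats(m)
for i in range(1,k):
    if s[i,4]>40: q=c[i]+[0,100]; print(s[i],q,onplane(W,q,.139))
E
```

```text
tcp [ 0.5988 -0.2343  0.2149] w 0.0524 shift mm [  0.    4.2 -29.6]
[219  51  32  30 167] [238.56886228 159.73053892] [ 0.56826016 -0.25049708]
[211  78  28  28 616] [224.25974026 191.50649351] [ 0.59696494 -0.26325817]
```

>>> play_rows(rows="0 0 0 0 3 -15 0.4; 0 0 0 0 0 -14 0.4; 0 0 0 0 0 0 0.4; 0 0 0 0 0 0 0.4; 0 0 0 25 0 0 0.4; 0 0 0 25 0 0 0.4; 0 0 0 0 0 0 0.4; 0 0 0 0 0 0 0.4")

```text
time: 11.42
position: [0.5952, -0.2552, 0.1634]
tool_rot: [-0.504, 0.495, 0.506, 0.495]
ft_force: [-0.7, -0.1, 0.4]
grip_width: 0.0523
```

```bash
python3 - <<'E'
from h import *
go(.596,-.2635,.089)
E
```

```text
tcp [ 0.5952 -0.2552  0.1634] w 0.0523 shift mm [74.3 -0.9 -8.5]
```

>>> play_rows(rows="0 0 0 0 0 -8 0.4; 0 0 0 0 0 0 0.4; 0 0 0 24 0 0 0.4; 0 0 0 24 0 0 0.4; 0 0 0 24 0 0 0.4; 0 0 0 2 0 0 0.4; 0 0 0 0 0 0 0.4; 0 0 0 0 0 0 0.4")

```text
time: 12.08
position: [0.5974, -0.2657, 0.0922]
tool_rot: [0.506, -0.495, -0.504, -0.495]
ft_force: [-0.1, 0.2, 0.3]
grip_width: 0.0523
```

```bash
python3 - <<'E'
from h import *
go(.596,-.2635,.089); c=snap('wrist','w5.png')
cv2.imwrite('pics/c5.png',cv2.resize(c[100:290,100:400],(600,380)))
E
```

```text
tcp [ 0.5974 -0.2657  0.0922] w 0.0523 shift mm [3.2 1.4 2.2]
```

View pics/c5.png

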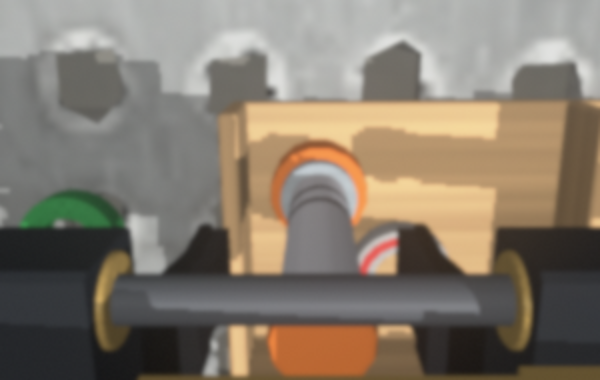

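The handle is centred between the fingers (handle at ≈320, finger inner edges at 228 and 400). I'm closing on it.

>>> play_rows(rows="0 0 0 2 0 1 0.4; 0 0 0 0 0 0 1; 0 0 0 0 0 0 1; 0 0 0 0 0 0 1; 0 0 0 0 0 0 1; 0 0 0 0 0 0 1; 0 0 0 0 0 0 1; 0 0 0 0 0 0 1", squeeze=20)

```text
time: 12.8
position: [0.5963, -0.2638, 0.0887]
tool_rot: [0.505, -0.495, -0.505, -0.495]
ft_force: [0.5, 0.8, 0.8]
grip_width: 0.025
```

>>> play_rows(rows="0 0 0 -15 0 0 1; 0 0 0 -15 0 0 1; 0 0 0 -15 0 0 1; 0 0 0 -15 0 0 1; 0 0 0 0 30 0 1; 0 0 0 0 30 0 1; 0 0 0 0 30 0 1; 0 0 0 0 30 0 1")

```text
time: 13.47
position: [0.4743, -0.2654, 0.148]
tool_rot: [-0.504, 0.495, 0.506, 0.495]
ft_force: [0.2, -0.4, -2.2]
grip_width: 0.0248
```

>>> play_rows(rows="0 0 0 0 25 10 1; 0 0 0 0 20 20 1; 0 0 0 0 15 25 1; 0 0 0 0 10 30 1; 0 0 0 0 5 30 1; 0 0 0 0 0 30 1; 0 0 0 0 0 30 1; 0 0 0 0 0 30 1")

```text
time: 14.13
position: [0.3968, -0.0614, 0.1485]
tool_rot: [-0.504, 0.495, 0.505, 0.495]
ft_force: [0.8, -0.7, -1.9]
grip_width: 0.0248
```

>>> play_rows(rows="0 0 0 0 0 30 1; 0 0 0 0 0 30 1; 0 0 0 0 0 30 1; 0 0 0 0 0 30 1; 0 0 0 0 0 30 1; 0 0 0 0 0 20 1; 0 0 0 0 0 0 1; 0 0 0 0 0 0 1")

```text
time: 14.8
position: [0.3937, 0.1081, 0.1484]
tool_rot: [-0.506, 0.495, 0.506, 0.494]
ft_force: [-0.3, 0.3, -2.4]
grip_width: 0.0251
```

```bash
python3 - <<'E'
from h import *
go(.395,.142,.0885)
E
```

```text
tcp [0.3937 0.1081 0.1484] w 0.0251 shift mm [59.9 -2.1 33.8]
```

>>> play_rows(rows="0 0 0 0 -1 17 1; 0 0 0 0 -1 17 1; 0 0 0 0 0 0 1; 0 0 0 18 0 0 1; 0 0 0 18 0 0 1; 0 0 0 15 0 0 1; 0 0 0 6 0 0 1; 0 0 0 0 0 0 1")

```text
time: 15.47
position: [0.3947, 0.1402, 0.0904]
tool_rot: [-0.504, 0.496, 0.505, 0.495]
ft_force: [-0.3, 0.5, -1.8]
grip_width: 0.0247
```

>>> play_rows(rows="0 0 0 2 0 0 1; 0 0 0 0 0 0 1; 0 0 0 0 0 0 1")

```text
time: 15.72
position: [0.396, 0.1412, 0.0901]
tool_rot: [0.505, -0.495, -0.504, -0.496]
ft_force: [-0.5, -0.3, -1.1]
grip_width: 0.025
```

>>> play_rows(rows="0 0 0 1.5 0 0 1; 0 0 0 0 0 0 1; 0 0 0 0 0 0 1")

```text
time: 15.97
position: [0.3955, 0.1415, 0.0883]
tool_rot: [0.505, -0.495, -0.505, -0.495]
ft_force: [0.0, -0.6, -1.9]
grip_width: 0.0247
```

>>> play_rows(rows="0 0 0 1 0 0 1; 0 0 0 0 0 0 1; 0 0 0 0 0 0 1")

```text
time: 16.22
position: [0.3954, 0.1415, 0.087]
tool_rot: [-0.505, 0.495, 0.505, 0.495]
ft_force: [-0.2, 1.0, -2.1]
grip_width: 0.0251
```

>>> play_rows(rows="0 0 0 1 0 0 1; 0 0 0 0 0 0 1; 0 0 0 0 0 0 1")

```text
time: 16.47
position: [0.3962, 0.1415, 0.0864]
tool_rot: [0.505, -0.495, -0.504, -0.496]
ft_force: [-0.4, 0.4, 2.6]
grip_width: 0.025
```

>>> play_rows(rows="0 0 0 0 0 0 0.4; 0 0 0 0 0 0 0.4; 0 0 0 0 0 0 0.4; 0 0 0 0 0 0 0.4; 0 0 0 0 0 0 0.4; 0 0 0 -5 0 0 0.4; 0 0 0 -20 0 0 0.4; 0 0 0 -30 0 0 0.4")

```text
time: 17.13
position: [0.3935, 0.1412, 0.1402]
tool_rot: [-0.503, 0.497, 0.506, 0.494]
ft_force: [0.6, -0.3, 0.4]
grip_width: 0.0519
```

>>> play_rows(rows="0 0 0 -30 0 0 0.4; 0 0 0 -30 0 0 0.4; 0 0 0 -13 0 0 0.4; 0 0 0 0 -18 -25 0; 0 0 0 0 -20 -30 0; 0 0 0 0 -20 -30 0; 0 0 0 0 -20 -30 0; 0 0 0 0 -20 -30 0")

```text
time: 17.8
position: [0.4965, -0.003, 0.2145]
tool_rot: [-0.505, 0.495, 0.505, 0.495]
ft_force: [0.8, 0.3, -0.8]
grip_width: 0.0774
```

>>> play_rows(rows="0 0 0 0 -20 -30 0; 0 0 0 0 -20 -30 0; 0 0 0 0 -20 -30 0; 0 0 0 0 -20 -30 0; 0 0 0 0 -20 -30 0; 0 0 0 0 -20 -30 0; 0 0 0 0 -8 -25 0; 0 0 0 0 0 0 0")

```text
time: 18.47
position: [0.6301, -0.21, 0.214]
tool_rot: [0.505, -0.496, -0.502, -0.496]
ft_force: [0.3, -0.3, 0.8]
grip_width: 0.0874
```

```bash
python3 - <<'E'
from h import *
go(.634,-.228,.09); M=P('wrist'); c=snap('wrist','w6.png'); a=snap('top','t6.png'); b=snap('side','s6.png')
for z in(.008,.022): print(proj(M,(.634,-.228,z)))
r=lambda x,w,h:cv2.resize(x,(w,h),interpolation=cv2.INTER_CUBIC)
cv2.imwrite('pics/c6.png',np.vstack([np.hstack([r(a[150:300,90:370],400,214),r(b[110:280,100:370],400,214)]),r(c[100:290,100:400],800,380)[:, :800]]))
np.save('W6.npy',M)
E
```

```text
tcp [ 0.6301 -0.21    0.214 ] w 0.0874 shift mm [124.   -3.3 -17.5]
[243.46337911 168.92577829]
[242.95246994 171.06263226]
```

View pics/c6.png

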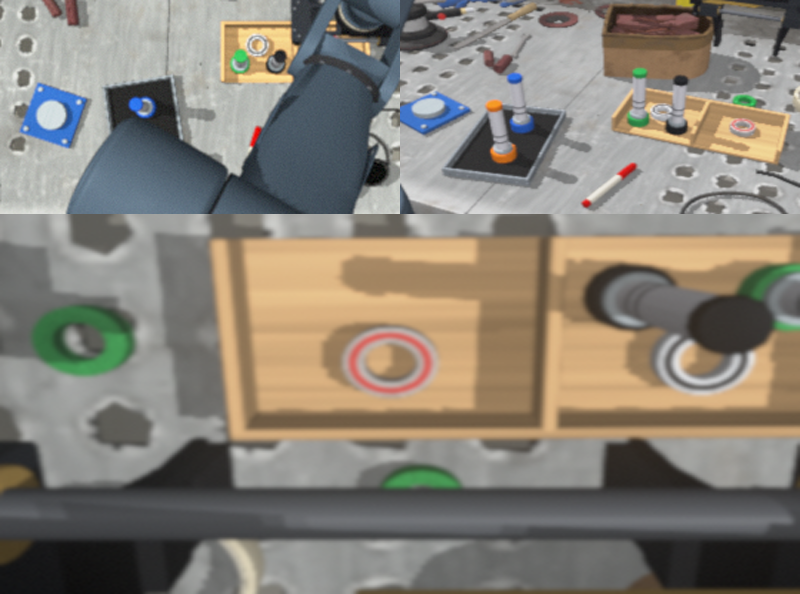

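Blue and orange stand upright in the tray. The red bearing is unobstructed, at wrist pixel ≈(246,173.5).

```bash
python3 - <<'E'
from h import *
M=np.load('W6.npy'); S=P('side'); w=(246.2,173.5); s=(331.5,210.6)
print(onplane(M,w,.022),onplane(S,s,.022),tri([(M,w),(S,s)]))
E
```

```text
[ 0.63716293 -0.22376313] [ 0.63473628 -0.22645183] [ 0.63802859 -0.22532419  0.01919594]
```

>>> play_rows(rows="0 0 0 0 -6 -16 0; 0 0 0 0 0 0 0; 0 0 0 25 0 0 0; 0 0 0 25 0 0 0; 0 0 0 25 0 0 0; 0 0 0 25 0 0 0; 0 0 0 25 0 0 0; 0 0 0 0 0 0 0")

```text
time: 19.28
position: [0.6301, -0.2163, 0.0841]
tool_rot: [-0.501, 0.496, 0.509, 0.494]
ft_force: [-1.0, -0.0, -0.2]
grip_width: 0.0869
```

>>> play_rows(rows="0 0 0 0 0 0 0; 0 0 0 25 0 0 0; 0 0 0 0 0 0 0; 0 0 0 0 0 0 0")

```text
time: 19.62
position: [0.6342, -0.2194, 0.065]
tool_rot: [-0.505, 0.495, 0.505, 0.495]
ft_force: [-0.5, 0.4, -0.6]
grip_width: 0.0868
```

```bash
python3 - <<'E'
from h import *
go(.636,-.226,.0105); M=P('wrist'); c=snap('wrist','w7.png'); b=snap('side','s7.png')
print(proj(M,(.636,-.226,.022)))
r=lambda x,w,h:cv2.resize(x,(w,h),interpolation=cv2.INTER_CUBIC)
cv2.imwrite('pics/c7.png',np.hstack([r(b[150:260,240:400],320,220),r(c[100:290,100:400],480,304)[:220]]))
E
```

```text
tcp [ 0.6342 -0.2194  0.065 ] w 0.0868 shift mm [54.5 -1.7 -6.6]
[247.99721687 208.07455584]
```

View pics/c7.png

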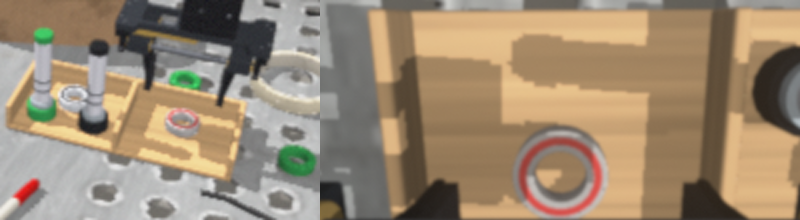

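>>> play_rows(rows="0 0 0 0 -3 -5 0; 0 0 0 0 0 0 0; 0 0 0 20 0 0 0; 0 0 0 20 0 0 0; 0 0 0 10 0 0 0; 0 0 0 0 0 0 0; 0 0 0 0 0 0 0; 0 0 0 0 0 0 0")

```text
time: 20.38
position: [0.6383, -0.2255, 0.015]
tool_rot: [0.505, -0.495, -0.504, -0.495]
ft_force: [0.6, -0.3, 0.3]
grip_width: 0.0873
```

```bash
python3 - <<'E'
from h import *
go(.637,-.225,.0105)
E
```

```text
tcp [ 0.6383 -0.2255  0.015 ] w 0.0873 shift mm [4.5 1.3 0.5]
```

>>> play_rows(rows="0 0 0 3.5 1 0 0; 0 0 0 0 0 0 0; 0 0 0 0 0 0 1; 0 0 0 0 0 0 1; 0 0 0 0 0 0 1; 0 0 0 0 0 0 1; 0 0 0 0 0 0 1; 0 0 0 0 0 0 1", squeeze=20)

```text
time: 21.05
position: [0.6365, -0.225, 0.0106]
tool_rot: [0.505, -0.495, -0.505, -0.495]
ft_force: [-0.0, -0.9, 1.2]
grip_width: 0.0547
```

>>> play_rows(rows="0 0 0 0 0 0 1; 0 0 0 0 0 0 1; 0 0 0 0 0 0 1; 0 0 0 0 0 0 1")

```text
time: 21.38
position: [0.6364, -0.225, 0.0105]
tool_rot: [-0.505, 0.495, 0.505, 0.495]
ft_force: [0.3, 0.5, -0.1]
grip_width: 0.0466
```

>>> play_rows(rows="0 0 0 -10 0 0 1; 0 0 0 -20 0 0 1; 0 0 0 -30 0 0 1; 0 0 0 -30 0 0 1; 0 0 0 -30 0 0 1; 0 0 0 -30 0 0 1; 0 0 0 -30 0 0 1; 0 0 0 -20 0 0 1")

```text
time: 22.05
position: [0.6373, -0.2254, 0.2146]
tool_rot: [0.506, -0.495, -0.503, -0.496]
ft_force: [1.3, -0.3, -2.4]
grip_width: 0.0463
```

>>> play_rows(rows="0 0 0 0 3 10 1; 0 0 0 0 6 20 1; 0 0 0 0 8 30 1; 0 0 0 0 8 30 1; 0 0 0 0 8 30 1; 0 0 0 0 8 30 1; 0 0 0 0 8 30 1; 0 0 0 0 8 30 1")

```text
time: 22.72
position: [0.5731, -0.0139, 0.2092]
tool_rot: [-0.504, 0.496, 0.506, 0.495]
ft_force: [0.1, -0.0, -0.8]
grip_width: 0.0462
```

>>> play_rows(rows="0 0 0 0 8 30 1; 0 0 0 0 8 30 1; 0 0 0 0 8 30 1; 0 0 0 0 8 30 1; 0 0 0 0 8 30 1; 0 0 0 0 8 30 1; 0 0 0 0 8 30 1; 0 0 0 0 8 30 1")

```text
time: 23.38
position: [0.5044, 0.224, 0.2094]
tool_rot: [-0.504, 0.496, 0.505, 0.494]
ft_force: [0.6, -0.6, -1.0]
grip_width: 0.0463
```

>>> play_rows(rows="0 0 0 0 8 30 1; 0 0 0 0 8 30 1; 0 0 0 0 8 30 1; 0 0 0 0 4 15 1; 0 0 0 0 0 0 1; 0 0 0 0 0 0 1")

```text
time: 23.88
position: [0.4749, 0.3274, 0.2094]
tool_rot: [-0.505, 0.495, 0.506, 0.494]
ft_force: [0.3, -0.5, -1.2]
grip_width: 0.0463
```

```bash
python3 - <<'E'
from h import *
go(.4735,.3465,.1); M=P('wrist'); c=snap('wrist','w8.png'); b=snap('side','s8.png');a=snap('top','t8.png')
np.save('W8.npy',M)
r=lambda x,w,h:cv2.resize(x,(w,h),interpolation=cv2.INTER_CUBIC)
cv2.imwrite('pics/c8.png',np.hstack([r(b[90:280,60:370],320,220),r(c[60:290,100:400],480,368)[:220]]))
m=cv2.inRange(cv2.cvtColor(c,cv2.COLOR_BGR2HSV),(100,150,60),(125,255,255))
k,l,s,cc=cv2.connectedComponentsWithStats(m)
for i in range(1,k):
    if s[i,4]>200: print(s[i],cc[i])
print(proj(M,(.4735,.3465,.022)))
E
```

```text
tcp [0.4749 0.3274 0.2094] w 0.0463 shift mm [109.4   0.7  19.3]
[ 230  122   97   87 2822] [279.39971651 161.14422395]
[112 167  36  33 359] [135.55710306 178.78830084]
[ 55 201  32  27 604] [ 69.5513245 213.0115894]
[271.45537815 169.03401569]
```

View pics/c8.png

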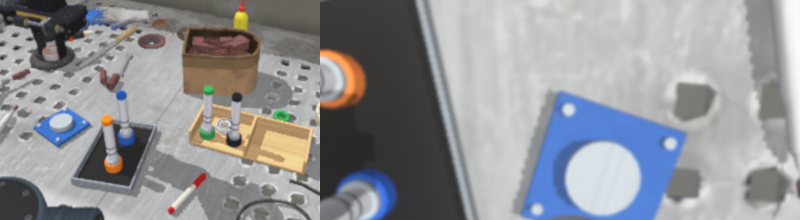

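>>> play_rows(rows="0 0 0 0 0 12 1; 0 0 0 0 0 13 1; 0 0 0 0 0 0 1; 0 0 0 25 0 0 1; 0 0 0 25 0 0 1; 0 0 0 25 0 0 1; 0 0 0 25 0 0 1; 0 0 0 25 0 0 1")

```text
time: 24.7
position: [0.4767, 0.3523, 0.0846]
tool_rot: [0.505, -0.495, -0.505, -0.495]
ft_force: [0.1, 0.1, -1.2]
grip_width: 0.0465
```

>>> play_rows(rows="0 0 0 15 0 0 1; 0 0 0 0 0 0 1; 0 0 0 0 0 0 1; 0 0 0 0 0 0 1")

```text
time: 25.03
position: [0.4773, 0.3526, 0.0715]
tool_rot: [0.505, -0.494, -0.505, -0.496]
ft_force: [1.0, 0.4, -1.3]
grip_width: 0.0461
```

```bash
python3 - <<'E'
from h import *
go(.4735,.3485,.026); M=P('wrist'); c=snap('wrist','w9.png'); b=snap('side','s9.png')
cv2.imwrite('pics/c9.png',np.hstack([cv2.resize(b[160:260,60:220],(400,250),interpolation=cv2.INTER_CUBIC),cv2.resize(c[130:310,150:400],(400,288))[:250]]))
# disc fit in top0 and w8
T=P('top')
for nm,f,MM,(x0,y0,x1,y1) in[('top','top0',T,(112,218,142,243)),('w8','w8',np.load('W8.npy'),(235,130,325,205))]:
    im=cv2.imread(f'pics/{f}.png')[y0:y1,x0:x1]; hsv=cv2.cvtColor(im,cv2.COLOR_BGR2HSV)
    m=cv2.inRange(hsv,(0,0,140),(180,60,255)); k,l,s,cc=cv2.connectedComponentsWithStats(m); i=1+s[1:,4].argmax()
    q=cc[i]+[x0,y0]; bb=s[i,:2]+s[i,2:4]/2-.5+[x0,y0]; print(nm,s[i],q,bb,onplane(MM,q,.022),onplane(MM,bb,.022))
print(proj(M,(.4735,.3485,.022)))
E
```

```text
tcp [0.4773 0.3526 0.0715] w 0.0461 shift mm [45.5  4.  -4. ]
top [  4   3  20  20 318] [125.70754717 230.27987421] [125.5 230.5] [0.47522561 0.34948358] [0.47456476 0.35005666]
w8 [  18   18   47   46 1697] [276.08485563 170.70771951] [276.  170.5] [0.47554228 0.35250576] [0.4752741  0.35238605]
[251.41055038 198.66657041]
```

View pics/c9.png

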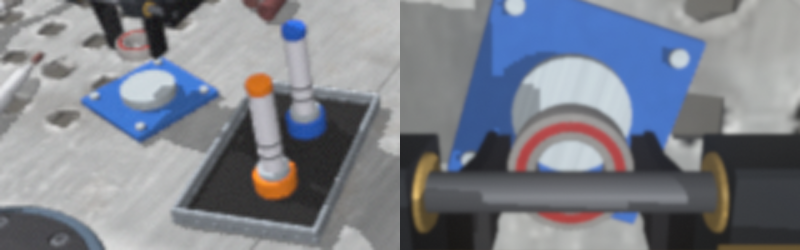

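>>> play_rows(rows="0 0 0 15 1.5 -1 1; 0 0 0 15 0 0 1; 0 0 0 12 0 0 1; 0 0 0 0 0 0 1; 0 0 0 0 0 0 1; 0 0 0 0 0 0 1")

```text
time: 25.63
position: [0.4755, 0.3513, 0.0293]
tool_rot: [0.505, -0.495, -0.505, -0.496]
ft_force: [0.1, -0.1, -1.1]
grip_width: 0.0464
```

>>> play_rows(rows="0 0 0 2 0 0 1; 0 0 0 0 0 0 1; 0 0 0 0 0 0 1")

```text
time: 25.88
position: [0.4751, 0.3511, 0.027]
tool_rot: [0.505, -0.495, -0.505, -0.495]
ft_force: [0.0, 0.7, -2.2]
grip_width: 0.046
```

>>> play_rows(rows="0 0 0 1.5 0 0 1; 0 0 0 0 0 0 1; 0 0 0 0 0 0 1")

```text
time: 26.13
position: [0.4748, 0.351, 0.025]
tool_rot: [-0.505, 0.495, 0.505, 0.495]
ft_force: [-0.7, 0.8, -1.0]
grip_width: 0.0463
```

>>> play_rows(rows="0 0 0 1 0 0 1; 0 0 0 0 0 0 1; 0 0 0 0 0 0 1")

```text
time: 26.38
position: [0.475, 0.3511, 0.0245]
tool_rot: [0.505, -0.495, -0.505, -0.495]
ft_force: [-0.1, -0.4, 2.2]
grip_width: 0.0465
```

>>> play_rows(rows="0 0 0 0 0 0 0; 0 0 0 0 0 0 0; 0 0 0 0 0 0 0; 0 0 0 0 0 0 0; 0 0 0 0 0 0 0; 0 0 0 -8 0 0 0; 0 0 0 -20 0 0 0; 0 0 0 -30 0 0 0")

```text
time: 27.05
position: [0.473, 0.35, 0.0806]
tool_rot: [-0.504, 0.497, 0.505, 0.493]
ft_force: [1.1, -0.7, 0.5]
grip_width: 0.0853
```

>>> play_rows(rows="0 0 0 -30 0 0 0; 0 0 0 -35 0 0 0; 0 0 0 -35 0 0 0.4; 0 0 0 -30 10 -20 0.4; 0 0 0 0 10 -30 0.4; 0 0 0 0 10 -30 0.4; 0 0 0 0 10 -30 0.4; 0 0 0 0 10 -30 0.4")

```text
time: 27.72
position: [0.4268, 0.209, 0.2129]
tool_rot: [0.505, -0.495, -0.505, -0.495]
ft_force: [0.7, 0.5, 0.5]
grip_width: 0.0567
```

>>> play_rows(rows="0 0 0 0 10 -30 0.4; 0 0 0 0 10 -20 0.4; 0 0 0 0 10 0 0.4; 0 0 0 0 0 0 0.4; 0 0 0 0 0 0 0.4")

```text
time: 28.13
position: [0.3986, 0.1599, 0.2126]
tool_rot: [0.505, -0.495, -0.505, -0.496]
ft_force: [0.4, -0.9, -0.0]
grip_width: 0.0522
```

```bash
python3 - <<'E'
from h import *
go(.3955,.1415,.087); M=P('wrist'); c=snap('wrist','w10.png'); b=snap('side','s10.png');a=snap('top','t10.png')
r=lambda x,w,h:cv2.resize(x,(w,h),interpolation=cv2.INTER_CUBIC)
cv2.imwrite('pics/c10.png',np.hstack([r(a[190:270,95:235],266,152),r(b[140:260,80:240],266,200)[:152],r(c[50:290,100:400],266,213)[:152]]))
E
```

```text
tcp [0.3986 0.1599 0.2126] w 0.0522 shift mm [125.5   3.6 -18.5]
```

View pics/c10.png

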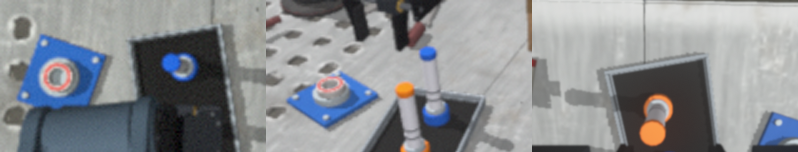

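The bearing lies flat, centred on the seat disc. Next I fetch orange.

>>> play_rows(rows="0 0 0 0 4 -18 0.4; 0 0 0 0 0 0 0.4; 0 0 0 0 0 0 0.4; 0 0 0 20 0 0 0.4; 0 0 0 20 0 0 0.4; 0 0 0 0 0 0 0.4; 0 0 0 0 0 0 0.4")

```text
time: 28.87
position: [0.3945, 0.142, 0.1715]
tool_rot: [-0.504, 0.496, 0.506, 0.494]
ft_force: [-0.8, -0.0, 0.3]
grip_width: 0.0523
```

```bash
python3 - <<'E'
from h import *
go(.3955,.1415,.087); T=P('top'); a=cv2.imread('pics/t10.png')[215:246,110:145]
h=cv2.cvtColor(a,cv2.COLOR_BGR2HSV); m=cv2.inRange(h,(0,60,80),(10,255,255))|cv2.inRange(h,(170,60,80),(180,255,255))
p=cv2.findNonZero(m).reshape(-1,2); (cx,cy),rad=cv2.minEnclosingCircle(p); print(len(p),cx+110,cy+215,rad,onplane(T,(cx+110,cy+215),.036))
E
```

```text
tcp [0.3945 0.142  0.1715] w 0.0523 shift mm [84.5 -1.2 -0.5]
83 124.79577445983887 230.10563373565674 7.439766883850098 [0.47524018 0.34784993]
```

>>> play_rows(rows="0 0 0 25 0 0 0.4; 0 0 0 25 0 0 0.4; 0 0 0 25 0 0 0.4; 0 0 0 9 0 0 0.4; 0 0 0 0 0 0 0.4; 0 0 0 0 0 0 0.4; 0 0 0 0 0 0 0.4")

```text
time: 29.45
position: [0.3961, 0.1417, 0.0891]
tool_rot: [0.505, -0.494, -0.504, -0.496]
ft_force: [0.0, -0.3, 0.5]
grip_width: 0.052
```

```bash
python3 - <<'E'
from h import *
go(.3955,.1415,.0865)
E
```

```text
tcp [0.3961 0.1417 0.0891] w 0.052 shift mm [ 2.6  0.6 -0.2]
```

>>> play_rows(rows="0 0 0 2.5 0 0 0.4; 0 0 0 0 0 0 0.4; 0 0 0 0 0 0 1; 0 0 0 0 0 0 1; 0 0 0 0 0 0 1; 0 0 0 0 0 0 1; 0 0 0 0 0 0 1; 0 0 0 0 0 0 1", squeeze=20)

```text
time: 30.12
position: [0.3948, 0.1414, 0.0856]
tool_rot: [-0.505, 0.495, 0.505, 0.495]
ft_force: [-0.3, 0.8, 0.9]
grip_width: 0.0242
```

>>> play_rows(rows="0 0 0 0 0 0 1; 0 0 0 0 0 0 1; 0 0 0 -15 0 0 1; 0 0 0 -15 0 0 1; 0 0 0 -15 0 0 1; 0 0 0 -15 0 0 1; 0 0 0 0 0 -15 1; 0 0 0 0 0 -25 1")

```text
time: 30.78
position: [0.396, 0.1022, 0.1462]
tool_rot: [0.506, -0.494, -0.505, -0.495]
ft_force: [0.6, 0.3, -2.1]
grip_width: 0.0243
```

>>> play_rows(rows="0 0 0 0 0 -30 1; 0 0 0 0 0 -30 1; 0 0 0 0 0 -30 1; 0 0 0 0 0 -30 1; 0 0 0 0 0 -30 1; 0 0 0 0 0 -30 1; 0 0 0 0 0 -30 1; 0 0 0 0 0 -30 1")

```text
time: 31.45
position: [0.3995, -0.1397, 0.1452]
tool_rot: [-0.504, 0.495, 0.505, 0.495]
ft_force: [0.1, 0.1, -2.7]
grip_width: 0.0244
```

>>> play_rows(rows="0 0 0 0 -10 -30 1; 0 0 0 0 -15 -30 1; 0 0 0 0 -15 -25 1; 0 0 0 0 -15 -20 1; 0 0 0 0 -10 -10 1; 0 0 0 0 0 0 1; 0 0 0 0 0 0 1")

```text
time: 32.03
position: [0.4668, -0.252, 0.1447]
tool_rot: [-0.504, 0.495, 0.505, 0.495]
ft_force: [0.6, -0.1, -2.1]
grip_width: 0.0242
```

```bash
python3 - <<'E'
from h import *
go(.5963,-.2638,.0887)
E
```

```text
tcp [ 0.4668 -0.252   0.1447] w 0.0242 shift mm [  55.8 -129.3  -14.4]
```

>>> play_rows(rows="0 0 0 0 -20 -6 1; 0 0 0 0 -25 -6 1; 0 0 0 0 -25 -2 1; 0 0 0 0 -25 0 1; 0 0 0 0 -25 0 1; 0 0 0 0 -10 0 1; 0 0 0 0 0 0 1; 0 0 0 0 0 0 1")

```text
time: 32.7
position: [0.5961, -0.2622, 0.1447]
tool_rot: [-0.504, 0.495, 0.506, 0.494]
ft_force: [-0.2, 0.5, -2.4]
grip_width: 0.0244
```

```bash
python3 - <<'E'
from h import *
go(.5963,-.2638,.0887)
E
```

```text
tcp [ 0.5961 -0.2622  0.1447] w 0.0244 shift mm [56.  -0.4 -1.7]
```

>>> play_rows(rows="0 0 0 15 0 -1.5 1; 0 0 0 15 0 0 1; 0 0 0 15 0 0 1; 0 0 0 7 0 0 1; 0 0 0 0 0 0 1; 0 0 0 0 0 0 1; 0 0 0 0 0 0 1")

```text
time: 33.28
position: [0.5975, -0.2656, 0.0944]
tool_rot: [0.505, -0.495, -0.504, -0.495]
ft_force: [-0.1, 0.5, -1.6]
grip_width: 0.0247
```

>>> play_rows(rows="0 0 0 2 0 0 1; 0 0 0 0 0 0 1; 0 0 0 0 0 0 1")

```text
time: 33.53
position: [0.5979, -0.2654, 0.0921]
tool_rot: [0.505, -0.495, -0.505, -0.495]
ft_force: [-0.0, -0.3, -2.0]
grip_width: 0.0245
```

>>> play_rows(rows="0 0 0 1.5 0 0 1; 0 0 0 0 0 0 1; 0 0 0 0 0 0 1")

```text
time: 33.78
position: [0.5977, -0.2652, 0.09]
tool_rot: [-0.505, 0.495, 0.505, 0.495]
ft_force: [-0.0, -1.1, -1.8]
grip_width: 0.0244
```

>>> play_rows(rows="0 0 0 1.3 0.8 0.8 1; 0 0 0 0 0 0 1; 0 0 0 0 0 0 1")

```text
time: 34.03
position: [0.5971, -0.2646, 0.0891]
tool_rot: [0.505, -0.495, -0.505, -0.495]
ft_force: [-0.4, 0.2, 0.3]
grip_width: 0.0242
```

>>> play_rows(rows="0 0 0 1 0 0 1; 0 0 0 0 0 0 1; 0 0 0 0 0 0 1")

```text
time: 34.28
position: [0.5976, -0.265, 0.0889]
tool_rot: [0.506, -0.495, -0.504, -0.495]
ft_force: [-0.8, 0.4, 6.0]
grip_width: 0.0245
```

>>> play_rows(rows="0 0 0 0 0 0 0.4; 0 0 0 0 0 0 0.4; 0 0 0 0 0 0 0.4; 0 0 0 0 0 0 0.4; 0 0 0 0 0 0 0.4; 0 0 0 -5 0 0 0.4; 0 0 0 -20 0 0 0.4; 0 0 0 -30 0 0 0.4")

```text
time: 34.95
position: [0.5948, -0.2631, 0.1403]
tool_rot: [-0.502, 0.496, 0.507, 0.495]
ft_force: [-0.7, -0.1, 0.6]
grip_width: 0.0517
```

>>> play_rows(rows="0 0 0 -30 0 0 0.4; 0 0 0 -30 0 0 0.4; 0 0 0 -10 10 10 0.4; 0 0 0 0 10 30 0.4; 0 0 0 0 10 30 0.4; 0 0 0 0 10 30 0.4; 0 0 0 0 10 30 0.4; 0 0 0 0 10 30 0.4")

```text
time: 35.62
position: [0.5331, -0.1044, 0.2131]
tool_rot: [0.505, -0.495, -0.505, -0.495]
ft_force: [0.0, 1.4, 0.3]
grip_width: 0.0524
```

>>> play_rows(rows="0 0 0 0 10 35 0.4; 0 0 0 0 10 35 0.4; 0 0 0 0 10 35 0.4; 0 0 0 0 5 35 0.4; 0 0 0 0 0 35 0.4; 0 0 0 0 0 35 0.4; 0 0 0 0 0 30 0.4; 0 0 0 0 0 0 0.4")

```text
time: 36.28
position: [0.4935, 0.1383, 0.2132]
tool_rot: [-0.506, 0.493, 0.506, 0.495]
ft_force: [0.8, 0.4, -0.2]
grip_width: 0.0524
```

```bash
python3 - <<'E'
from h import *
go(.492,.1598,.215)
E
```

```text
tcp [0.4935 0.1383 0.2132] w 0.0524 shift mm [-1.7  1.  21.5]
```

>>> play_rows(rows="0 0 0 0 1 21 0.4; 0 0 0 0 0 0 0.4; 0 0 0 0 0 0 0.4; 0 0 0 20 0 0 0.4; 0 0 0 20 0 0 0.4; 0 0 0 0 0 0 0.4; 0 0 0 0 0 0 0.4")

```text
time: 36.87
position: [0.4922, 0.1534, 0.1722]
tool_rot: [-0.504, 0.496, 0.505, 0.495]
ft_force: [0.6, 0.1, 0.1]
grip_width: 0.0522
```

```bash
python3 - <<'E'
from h import *
go(.492,.1598,.087)
E
```

```text
tcp [0.4922 0.1534 0.1722] w 0.0522 shift mm [85.2 -0.1  6.4]
```

>>> play_rows(rows="0 0 0 0 0 6 0.4; 0 0 0 0 0 0 0.4; 0 0 0 25 0 0 0.4; 0 0 0 25 0 0 0.4; 0 0 0 25 0 0 0.4; 0 0 0 9 0 0 0.4; 0 0 0 0 0 0 0.4; 0 0 0 0 0 0 0.4")

```text
time: 37.53
position: [0.4933, 0.1607, 0.0893]
tool_rot: [0.505, -0.495, -0.505, -0.495]
ft_force: [-1.0, 0.3, 0.1]
grip_width: 0.0524
```

```bash
python3 - <<'E'
from h import *
go(.492,.1598,.087)
E
```

```text
tcp [0.4933 0.1607 0.0893] w 0.0524 shift mm [ 2.3  1.3 -0.9]
```

>>> play_rows(rows="0 0 0 2 1 -1 0.4; 0 0 0 0 0 0 0.4; 0 0 0 0 0 0 1; 0 0 0 0 0 0 1; 0 0 0 0 0 0 1; 0 0 0 0 0 0 1; 0 0 0 0 0 0 1; 0 0 0 0 0 0 1", squeeze=20)

```text
time: 38.2
position: [0.4918, 0.1595, 0.0869]
tool_rot: [0.505, -0.495, -0.505, -0.495]
ft_force: [0.1, 0.4, 0.8]
grip_width: 0.0251
```

>>> play_rows(rows="0 0 0 0 0 0 1; 0 0 0 0 0 0 1; 0 0 0 -15 0 0 1; 0 0 0 -15 0 0 1; 0 0 0 -15 0 0 1; 0 0 0 -15 0 0 1; 0 0 0 0 5 -15 1; 0 0 0 0 5 -25 1")

```text
time: 38.87
position: [0.4829, 0.1207, 0.1473]
tool_rot: [0.506, -0.494, -0.505, -0.495]
ft_force: [1.3, -0.3, -3.4]
grip_width: 0.0249
```

>>> play_rows(rows="0 0 0 0 0 -30 1; 0 0 0 0 0 -30 1; 0 0 0 0 0 -30 1; 0 0 0 0 0 -30 1; 0 0 0 0 0 -30 1; 0 0 0 0 0 -30 1; 0 0 0 0 0 -30 1; 0 0 0 0 0 -30 1")

```text
time: 39.53
position: [0.4863, -0.1216, 0.1461]
tool_rot: [-0.504, 0.495, 0.505, 0.495]
ft_force: [0.4, 0.0, -3.7]
grip_width: 0.0249
```

>>> play_rows(rows="0 0 0 0 0 -30 1; 0 0 0 0 0 -25 1; 0 0 0 0 0 -15 1; 0 0 0 0 0 0 1; 0 0 0 0 0 0 1")

```text
time: 39.95
position: [0.4878, -0.1903, 0.1461]
tool_rot: [-0.503, 0.496, 0.505, 0.496]
ft_force: [-0.3, 1.9, -3.1]
grip_width: 0.0249
```

```bash
python3 - <<'E'
from h import *
go(.5953,-.1903,.0895)
E
```

```text
tcp [ 0.4878 -0.1903  0.1461] w 0.0249 shift mm [  56.5 -107.6   -1.9]
```

>>> play_rows(rows="0 0 0 0 -20 -1 1; 0 0 0 0 -25 -1 1; 0 0 0 0 -25 0 1; 0 0 0 0 -25 0 1; 0 0 0 0 -12 0 1; 0 0 0 0 0 0 1; 0 0 0 0 0 0 1")

```text
time: 40.53
position: [0.5948, -0.1882, 0.146]
tool_rot: [-0.504, 0.495, 0.506, 0.494]
ft_force: [-1.1, -0.3, -3.3]
grip_width: 0.025
```

```bash
python3 - <<'E'
from h import *
go(.5953,-.1903,.0895)
E
```

```text
tcp [ 0.5948 -0.1882  0.146 ] w 0.025 shift mm [56.5 -0.6 -2.2]
```

>>> play_rows(rows="0 0 0 15 0 -1 1; 0 0 0 15 0 0 1; 0 0 0 15 0 0 1; 0 0 0 7 0 0 1; 0 0 0 0 0 0 1; 0 0 0 0 0 0 1; 0 0 0 0 0 0 1")

```text
time: 41.12
position: [0.5957, -0.1916, 0.0956]
tool_rot: [0.505, -0.495, -0.504, -0.495]
ft_force: [0.6, 0.1, -2.4]
grip_width: 0.0253
```

>>> play_rows(rows="0 0 0 2.5 0 0 1; 0 0 0 0 0 0 1; 0 0 0 0 0 0 1")

```text
time: 41.37
position: [0.5957, -0.1916, 0.0927]
tool_rot: [0.505, -0.495, -0.505, -0.495]
ft_force: [-0.3, 0.0, -3.4]
grip_width: 0.0246
```

>>> play_rows(rows="0 0 0 2 0 0 1; 0 0 0 0 0 0 1; 0 0 0 0 0 0 1")

```text
time: 41.62
position: [0.5958, -0.1917, 0.0906]
tool_rot: [0.505, -0.495, -0.504, -0.495]
ft_force: [-0.6, -0.1, -0.7]
grip_width: 0.0248
```

>>> play_rows(rows="0 0 0 1 0 0 1; 0 0 0 0 0 0 1; 0 0 0 0 0 0 1")

```text
time: 41.87
position: [0.5964, -0.192, 0.0905]
tool_rot: [0.506, -0.495, -0.504, -0.495]
ft_force: [-1.9, 0.0, 5.6]
grip_width: 0.0251
```

>>> play_rows(rows="0 0 0 0.8 0 0 1; 0 0 0 0 0 0 1; 0 0 0 0 0 0 1")

```text
time: 42.12
position: [0.5968, -0.1922, 0.0905]
tool_rot: [0.506, -0.495, -0.503, -0.496]
ft_force: [-1.3, 0.7, 8.1]
grip_width: 0.0252
```

Contact. Release, raise and move clear for the final check.

>>> play_rows(rows="0 0 0 0 0 0 0.4; 0 0 0 0 0 0 0.4; 0 0 0 0 0 0 0.4; 0 0 0 0 0 0 0.4; 0 0 0 0 0 0 0.4; 0 0 0 -5 0 0 0.4; 0 0 0 -20 0 0 0.4; 0 0 0 -30 0 0 0.4")

```text
time: 42.78
position: [0.5933, -0.1904, 0.1411]
tool_rot: [-0.502, 0.496, 0.507, 0.494]
ft_force: [-0.1, 0.6, -0.2]
grip_width: 0.0517
```

>>> play_rows(rows="0 0 0 -30 0 0 0.4; 0 0 0 -30 0 0 0.4; 0 0 0 -15 10 10 0.4; 0 0 0 0 20 30 0.4; 0 0 0 0 20 30 0.4; 0 0 0 0 20 30 0.4; 0 0 0 0 20 30 0.4; 0 0 0 0 20 30 0.4")

```text
time: 43.45
position: [0.4812, -0.0325, 0.2188]
tool_rot: [0.505, -0.495, -0.505, -0.495]
ft_force: [0.3, -0.1, 0.3]
grip_width: 0.0525
```

>>> play_rows(rows="0 0 0 0 10 30 0.4; 0 0 0 0 10 30 0.4; 0 0 0 0 5 30 0.4; 0 0 0 0 0 0 0.4; 0 0 0 0 0 0 0.4")

```text
time: 43.87
position: [0.4553, 0.0571, 0.2188]
tool_rot: [0.506, -0.494, -0.505, -0.494]
ft_force: [0.9, -0.6, 0.0]
grip_width: 0.0519
```

```bash
python3 - <<'E'
from h import *
go(.45,.0,.2); a=snap('top','t12.png'); b=snap('side','s12.png'); T=P('top');S=P('side')
rng={'blue':((100,120,60),(125,255,255)),'orange':((5,150,80),(18,255,255)),'green':((50,100,60),(75,255,255)),'black':((0,0,0),(180,255,45))}
for f in('top0','t12','side0','s12'):
  im=cv2.imread(f'pics/{f}.png'); x0,y0,x1,y1=(245,180,355,205) if 't'==f[0] else (235,155,370,240); MM=T if f[0]=='t' else S
  for n,(lo,hi) in rng.items():
    k,l,s,c=cv2.connectedComponentsWithStats(cv2.inRange(cv2.cvtColor(im,cv2.COLOR_BGR2HSV),lo,hi)[y0:y1,x0:x1])
    print(f,n,[(int(s[i,4]),(c[i]+[x0,y0]).round(1).tolist(),onplane(MM,c[i]+[x0,y0],.139).round(4).tolist()) for i in range(1,k) if s[i,4]>12])
r=lambda x,w,h:cv2.resize(x,(w,h),interpolation=cv2.INTER_CUBIC)
cv2.imwrite('pics/c12.png',np.hstack([r(a[140:300,90:370],400,229),r(b[110:280,80:380],400,229)]))
E
```

```text
tcp [0.4553 0.0571 0.2188] w 0.0519 shift mm [ 18.9   6.6 -57. ]
top0 blue [(62, [315.4, 188.8], [0.5946, -0.1925]), (27, [306.8, 196.2], [0.5739, -0.1694])]
top0 orange [(80, [342.8, 188.9], [0.596, -0.2665]), (58, [331.7, 196.0], [0.5758, -0.2364])]
top0 green [(99, [257.6, 191.4], [0.5841, -0.0366])]
top0 black [(39, [285.7, 189.0], [0.5923, -0.1123])]
t12 blue [(60, [315.9, 189.4], [0.5929, -0.1939]), (28, [307.4, 196.7], [0.5725, -0.1709])]
t12 orange [(78, [343.2, 186.5], [0.6025, -0.2676]), (56, [332.2, 193.7], [0.5821, -0.2378])]
t12 green [(95, [257.4, 191.3], [0.5844, -0.0359])]
t12 black [(37, [285.4, 188.9], [0.5923, -0.1116])]
side0 blue [(74, [320.5, 179.6], [0.5986, -0.19]), (87, [315.0, 219.1], [0.4471, -0.2136])]
side0 orange [(65, [349.8, 186.4], [0.5974, -0.2629]), (108, [341.8, 225.9], [0.4471, -0.2718])]
side0 green [(67, [261.4, 167.5], [0.5939, -0.0348]), (102, [332.5, 189.6], [0.5681, -0.2265]), (88, [260.2, 206.2], [0.4436, -0.0881])]
side0 black [(17, [289.4, 175.2], [0.5876, -0.1126]), (51, [285.9, 213.0], [0.4429, -0.1489])]
s12 blue [(76, [320.7, 180.1], [0.5967, -0.191]), (84, [315.0, 219.5], [0.4457, -0.2139])]
s12 orange [(67, [350.9, 184.8], [0.605, -0.2642]), (110, [342.8, 224.3], [0.4528, -0.2728])]
s12 green [(67, [261.4, 167.5], [0.5939, -0.0348]), (102, [332.5, 189.6], [0.5681, -0.2265]), (88, [260.2, 206.2], [0.4436, -0.0881])]
s12 black [(13, [289.2, 175.3], [0.5869, -0.1123]), (49, [286.1, 213.0], [0.443, -0.1493])]
```

View pics/c12.png

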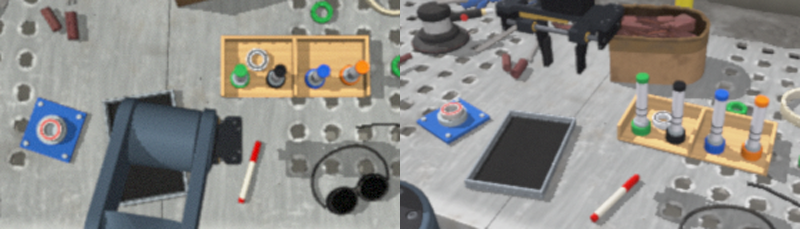

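```bash
python3 -c "
from h import *
print(readout.get_obs()['joint_velocities'].round(3)); print(robot.hand_in())"
```

```text
[-0.023  0.006 -0.006  0.002  0.001  0.003]
the job is handed in; nothing more can be done
None
```

The job is done and handed in at about 44 s of the 128 s allowed. The red-sealed bearing lies on the press seat, and all four drivers stand upright in the rack. I stood blue and orange in the tray, laid the bearing on the seat, then put both drivers back; the gripper was open and clear of everything at hand-in.

Last checks, comparing the top and side pictures before and after:
- **Bearing:** it lies flat, about 2 mm off the seat centre by the top camera.
- **Blue driver:** about 2 mm from where it started.
- **Orange driver:** upright, but about 7 mm too far back. That is inside the 15 mm limit, though it is the least exact of the placings.
- **Black-sealed bay:** the green and black drivers have not moved measurably. I only checked the black-sealed bearing by eye, and it looks undisturbed.

The cameras disagreed in two places. For the drivers' y position, the wrist view differed from the top view by 5–7 mm, and I gripped between the two. For the seat centre they differed by 2–3 mm, and I settled it with a close-up wrist picture.

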